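# Clear the rejected ring and hold the gauge lever at its stop

## Robot

A 7-joint arm with a two-finger parallel gripper is mounted at the origin on the work surface. World frame = base frame: x ahead of the robot, y to its left, z up, the work surface at z = 0. Lengths are in mm, angles in rad, forces in N, time in s.
With the tool pointing down it reaches from about 350 to 900 mm from the base axis. Payload 7.2 kg.
Tool frame: the origin (TCP) lies on the centre line of the jaws, within the pads' length; the fingertips stand nose_length ahead of it and the grasp point (between the pads) lies 6 mm ahead of it (nose_length is the distance from the TCP to the fingertips, in mm); z points along the fingers, y is the line along which they close (so a half turn about z gives the same grasp; the last joint's range is limited). The gripper opens to 88 mm and grips with 3 to 60 N. Pads are 20 mm wide; open, the fingers measure 115 mm over their backs; the gripper's body (75 mm by 178 mm) begins 61 mm behind the grasp point.
Start: joints at [-1.374, 0.411, -0.013, 1.596, 0.006, 1.134, -0.082], TCP at [163.582, 603.216, 247.653] pointing down, gripper open.
Joint ranges: [-2.95, 2.95], [-0.29, 1.99], [-1.47, 1.44], [0.14, 2.54], [-1.03, 4.17], [0.13, 1.85], [-2.86, 2.86]. Speed limits (rad/s): [2.39, 2.39, 3.01, 3.01, 3.14, 3.14, 3.14].

## Interface

Orientations are given as a rotation vector (axis times angle).
In Python, from cell import movep, movel, move_j, command_gripper, pause, solve_ik, read_state, camera, IKError, hand_in, nose_length gives the robot as it stands. The module is installed in compiled form; this text tells all that it offers. Calls block until the motion is done:
- movep(position, orientation): joint-space move of the TCP to a pose.
- movel(position, frame=None, vel=150, until_force=None): straight line of the TCP; frame=None keeps the orientation; vel is the mean speed in mm/s. With until_force (N) it stops when the force on the tool has changed by that much, and returns True; else False.
- move_j(angles): joint-space move.
- command_gripper(opening, grasp_force=None): finger opening in mm; grasp_force is the grip in N (None keeps the last); returns when the fingers have stopped.
- pause(seconds).
- solve_ik(position, orientation): joint angles nearest the present ones, or None.
- read_state(): the state.
- camera(name): name is "side" or "top" or "wrist"; returns a dict with "color" (480x640x3 uint8, red, green, blue), "range_z" (480x640 float32, mm along the optical axis (not along the pixel's ray), 0 where there is no reading), "intrinsics" (3x3 intrinsics, pixels), "T" (4x4, takes a point from camera to world coordinates). Camera axes: x right, y up, looking along -z (the intrinsics and any distortion apply to the point x, -y, -z); pixel columns grow to the right and rows downward; lengths in mm; the calibration is good to about 2 mm. A picture is of the moment at which its call begins.
A pose or a line that the arm cannot do raises IKError and nothing moves.
- hand_in(): hands the job in; it is judged then, once.
The state is a dict: "time": time; "qpos": joint angles; "joint_vel": joint speeds; "effort": joint torques, N m; "eef_pos": TCP position; "eef_rot": TCP orientation; "wrist_force": force on the tool from outside, world axes, zero at the start; "ft_torque": the same for the moment, N m; "finger_gap": finger opening in mm; "finger_force": force on a finger pad.
Only numpy, scipy, OpenCV 4.12 (cv2) and the standard library are available. Lean on these libraries where they do the work, as an engineer would, in place of code of your own. Each camera call takes 0.05 s, during which the arm holds its last target. There are 200 camera calls.

## Task

The bearing ring on the gauge's nest is a reject: take it off and drop it into the deep reject box. Then, for the zero check, swing the gauge's spring-loaded lever forward over the empty nest until it is fully against its stop and finish while holding it there; do not let go, the spring would throw it back. Leave the finished rings in the shallow tray, the setting master and the mouse where they are.

Things in the scene. Friction and masses are not known exactly. Their poses are not given: they have to be found in the camera images.
- gauge: Ring gauge, fixed; place and yaw vary. Origin on the work surface under the lever's pivot, z up, -x from pivot to nest (roughly towards the robot). Aluminium base 12 mm thick, x -160 to +50, y -60 to +60 mm. On it the pivot body (44 mm dia., to 50 mm high) at the origin, a white hanger bracket behind it (x 23 to 45, y +-38, to 52 mm high), the nest at x -95, and two posts.
- stop (a point): Top centre of the steel stop post, 10 mm dia., standing to 62 mm above the work surface, at x -40, y -12 mm of the gauge. The lever's side bears on it when fully forward. The like rest post (8 mm dia., as high) stands at x -8, y +40.
- nest (a point): Centre of the nest's seat, a dark disc 68 mm dia. whose top is 20 mm above the work surface; on it a spigot 37 mm dia. and 8 mm tall locates the ring. Same axes as the gauge. The lever's stylus stands above this point when the lever is at its stop; a ring on the nest blocks it.
- lever (a joint): Angle of the lever about its vertical pivot, rad, anticlockwise from above: 0 = at rest (the spring holds it on the rest post), 1.1 = fully against the stop post, over the nest. It points along (cos a, sin a) in the gauge's frame, a = 2.04 + value. The spring pulls it back whenever let go: 0.26 N m at rest, 0.98 N m at the stop (7 N at the pin).
- stylus (a point): Tip of the 8 mm stylus hanging under the lever, 95 mm from the pivot, 31 mm above the work surface. The lever itself: aluminium bar 14 mm wide, 148 mm long from the pivot, 52 to 62 mm above the work surface; hub 36 mm dia., to 68 mm high.
- pin (a point): Point on the axis of the upright steel pin at the lever's end, 95 mm above the work surface and 140 mm from the pivot. The pin is round, 12 mm dia., and stands free from 62 to 112 mm above the work surface. x points outward along the lever, z up.
- ring: The rejected steel bearing ring on the nest: 54 mm outside dia., 42 mm bore, 20 mm high, 0.14 kg or so. Origin at the centre of its underside, z along its axis. On the nest it stands from 20 to 40 mm above the work surface; it must be lifted 8 mm to clear the spigot.
- reject_box: Deep open grey plastic box, 160 x 160 mm outside, 65 mm high, wall and floor 5 mm, empty, fixed. Origin at the centre of its underside. Stands to the left or right of the gauge; the shallow tray is on the other side.
- tray: Shallow open grey tray of finished rings, 160 x 160 mm, 22 mm high, wall and floor 5 mm, fixed; origin at the centre of its underside. Not for the reject.
- done_a: Finished ring, same size as the reject, lying in the tray; origin at the centre of its underside. Leave alone.
- done_b: The second finished ring in the tray, likewise. Leave alone.
- master: Steel setting master standing on the surface beyond the gauge: a disc 48 mm dia. and 30 mm high with a 20 mm neck to 75 mm; origin at the centre of its underside. Leave alone.
- mouse: Black and grey computer mouse on the surface beyond and left of the gauge, 100 x 58 x 29 mm; origin at the centre of its underside. Leave alone.
Not all that is in view belongs to the job. Leave any pink or red look-alike of the ring alone.

How it is judged:
By the outcome, as a careful person would: the job done as asked, in the order asked, and still so for the second after the job is handed in, while the arm keeps its last pose, push and grip.
It also fails if it takes over 46 s, if anything falls off the work surface, if the arm or the gripper's body presses on something with over 40 N, if the wrist force passes 120 N, or if a joint passes its speed limit or range.

## Working session

There is one attempt and no reset: what is moved stays moved. The work goes in short steps, each a Python script; the robot and the scene stay as the last script left them, time stands still between calls to the robot, and variables do not carry over. Pictures are saved under pics/ and viewed, at most 10 in all, crops included, and the job is handed in when it is done.

```bash
mkdir -p pics
python3 - <<'E'
from cell import *
import cv2,numpy as np
for n in("top","side"):
    c=camera(n); np.savez(n+".npz",**c); cv2.imwrite(f"pics/{n}0.png",c["color"][...,::-1])
    print(n,c["intrinsics"].tolist(),c["T"].round(3).tolist(),[k for k in c])
print(nose_length, read_state())
E
```

```text
top [[521.1655128125647, 0.0, 326.8330097698236], [0.0, 521.1655128125647, 241.85698011630626], [0.0, 0.0, 1.0]] [[-0.033, 0.978, -0.207, 348.625], [-0.999, -0.033, 0.004, -7.677], [-0.003, 0.207, 0.978, 1279.997], [0.0, 0.0, 0.0, 1.0]] ['color', 'range_z', 'intrinsics', 'T']
side [[471.0419748407596, 0.0, 315.42100229297637], [0.0, 471.0419748407596, 236.0540981323973], [0.0, 0.0, 1.0]] [[0.726, 0.453, -0.517, 107.861], [-0.687, 0.459, -0.563, -489.87], [-0.018, 0.764, 0.645, 666.156], [0.0, 0.0, 0.0, 1.0]] ['color', 'range_z', 'intrinsics', 'T']
25.0 {'time': 0.1, 'qpos': array([-1.37415587,  0.41185296, -0.01270351,  1.59692422,  0.00559278,
        1.13431584, -0.08225718]), 'joint_vel': array([-7.71225238e-04,  2.54890999e-05,  1.32695633e-03, -1.94217018e-03,
       -1.35583905e-03,  9.08854454e-04,  9.86471690e-04]), 'effort': array([ 1.97004541e-03, -5.89096642e+01,  6.43472280e-01, -2.91709685e+01,
       -5.37683163e-02,  1.45105517e-02,  3.73332921e-05]), 'eef_pos': array([163.52651129, 602.8029353 , 246.88739423]), 'eef_rot': array([-4.14851724e-01, -3.11398594e+00,  2.29620474e-03]), 'wrist_force': array([ 0.19852938, -0.07056047, -0.02248959]), 'ft_torque': array([ 0.04938294,  0.0063359 , -0.00324945]), 'finger_force': 0.0, 'finger_gap': 87.80328561452316}
```

View pics/top0.png

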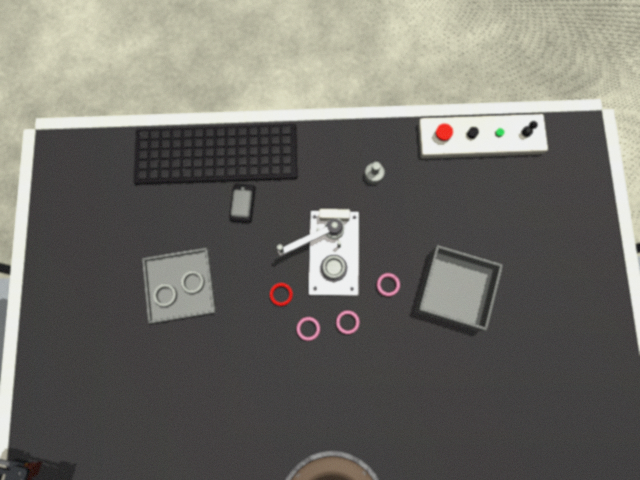

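View pics/side0.png

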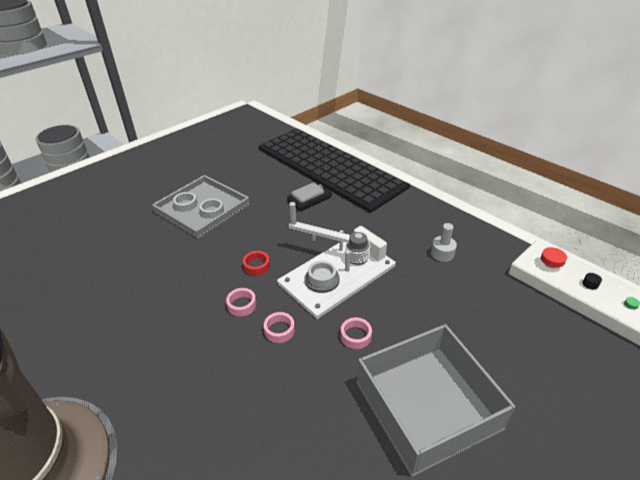

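Top view: the reject ring on the nest is at (333,267), and in the side view it is at (322,275). Things it could be confused with in the top view are the red ring (281,293), pinks (388,284), (347,321) and (308,328), done rings (165,295) and (192,282), and the hub (334,228). I choose (333,267): it is steel and sits on the aluminium base. The lever pin is at (281,249), the box at about (458,288), and the master at (374,172).

```bash
cat > h.py <<'E'
import numpy as np,cv2
def load(n): return dict(np.load(n+".npz"))
def ray(c,uv):
    K,T=c["intrinsics"],c["T"]; u,v=uv
    d=np.array([(u-K[0,2])/K[0,0],-(v-K[1,2])/K[1,1],-1.]); return T[:3,3],T[:3,:3]@d
def onz(c,uv,z): o,d=ray(c,uv); return o+d*(z-o[2])/d[2]
def tri(c1,p1,c2,p2):
    o1,d1=ray(c1,p1);o2,d2=ray(c2,p2)
    s=np.linalg.lstsq(np.c_[d1,-d2],o2-o1,rcond=None)[0]
    a,b=o1+s[0]*d1,o2+s[1]*d2; return (a+b)/2,np.linalg.norm(a-b)
def cloud(c):
    K,T,Z=c["intrinsics"],c["T"],c["range_z"]; v,u=np.indices(Z.shape)
    P=np.stack([(u-K[0,2])/K[0,0]*Z,-(v-K[1,2])/K[1,1]*Z,-Z],-1); W=P@T[:3,:3].T+T[:3,3]; W[Z==0]=np.nan; return W
E
python3 - <<'E'
from h import *
t,s=load("top"),load("side")
for n,a,b in[("ring",(333,266.5),(322,270)),("pin",(280.5,247),(292.5,205)),("hub",(334.5,227),(358,237)),("stop",(338,245.5),(347.5,250)),("master",(375.5,165.5),(447,226))]:
    print(n,tri(t,a,s,b)[0].round(1),round(tri(t,a,s,b)[1],1))
W=cloud(t)
# base outline: bright pixels around z 12
m=(np.abs(W[...,2]-12)<6)&(t["color"].min(-1)>170); m[:200]=0;m[300:]=0;m[:,:300]=0;m[:,370:]=0
p=W[m][:,:2].astype(np.float32); r=cv2.minAreaRect(p); print("base",r,m.sum(),np.nanmedian(W[m][:,2]))
for n,c in(("top",t),("side",s)):
    X=cloud(c)
    k=(X[...,2]>50)&(X[...,2]<75)&(X[...,1]<-100)&(X[...,1]>-420)&(X[...,0]>300)&(X[...,0]<640)
    print(n,"box rim",k.sum(),cv2.minAreaRect(X[k][:,:2].astype(np.float32)),np.median(X[k][:,2]))
for i in("top","side"):
    c=load(i);X=cloud(c)
    if i=="top": q=X[255:280,318:348].reshape(-1,3)
    else: q=X[255:292,303:342].reshape(-1,3)
    q=q[(q[:,2]>34)&(q[:,2]<46)]; print("ringtop",len(q),q.mean(0),cv2.minEnclosingCircle(q[:,:2].astype(np.float32)))
c=cv2.resize(t["color"][200:310,260:400],None,fx=5,fy=5,interpolation=cv2.INTER_CUBIC)
d=cv2.resize(s["color"][190:320,260:410],None,fx=4,fy=4,interpolation=cv2.INTER_CUBIC)
cv2.imwrite("pics/c1.png",c[...,::-1]);cv2.imwrite("pics/c2.png",d[...,::-1])
E
```

```text
ring [549.1 -25.4  41.6] 0.2
pin [585.9  94.4 112.7] 1.7
hub [639.3 -32.3  73.8] 1.3
stop [597.  -40.7  71.2] 7.1
master [ 787.5 -136.2   77.2] 2.2
base ((590.6337280273438, -27.630386352539062), (118.38182067871094, 209.85455322265625), 87.3907699584961) 2415 11.860180720409744
top box rim 850 ((489.2533874511719, -321.82794189453125), (161.17262268066406, 162.3313446044922), 70.71748352050781) 63.36755937039857
side box rim 3072 ((486.33087158203125, -320.537109375), (161.63958740234375, 161.4373016357422), 70.83518981933594) 62.72192501729239
ringtop 154 [550.6292805  -25.61324833  39.68274303] ((551.2298583984375, -25.544464111328125), 27.10684585571289)
ringtop 274 [547.43640485 -26.1079621   39.00805352] ((548.385498046875, -24.086286544799805), 28.19109535217285)
```

View pics/c1.png

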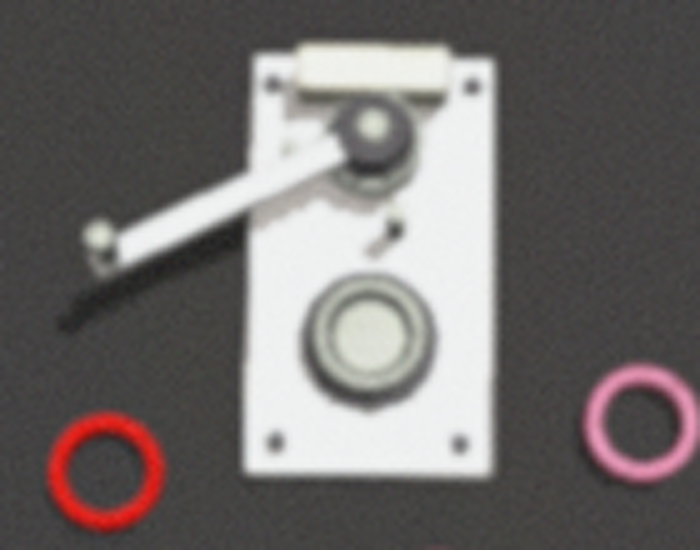

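View pics/c2.png

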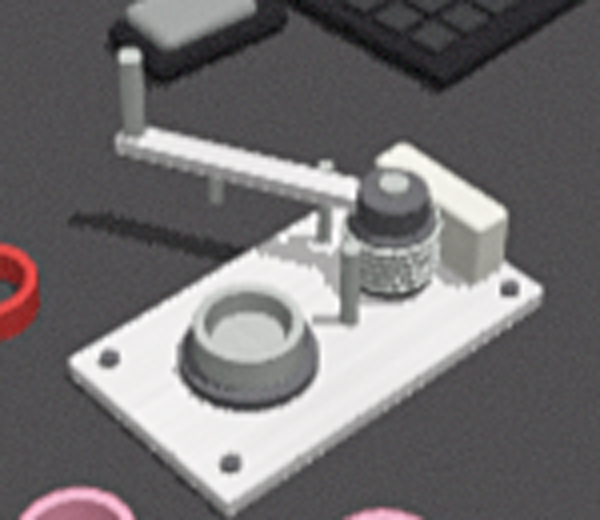

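The crops confirm that the plain steel ring sits on the nest (crop at (370,335)), with red and pink decoys beside it, the lever at rest and the pin free. From the base rectangle I get yaw of about -2.6° and origin of about (645.5,-30). That puts the nest at (550.5,-25.7), which agrees with the triangulated ring. The heights are 41 (ring) and 113 (pin), which fit the text. Next I grasp the ring and dispose of it.

```bash
cat >> h.py <<'E'
from scipy.spatial.transform import Rotation as Rn
def rv(phi):
    c,s=np.cos(phi),np.sin(phi)
    return Rn.from_matrix(np.array([[-s,c,0],[c,s,0],[0,0,-1.]])).as_rotvec()
YAW=-np.radians(2.6); O=np.array([644.5,-30.]); NEST=np.array([549.8,-25.6]); BOX=np.array([488,-321.])
def pinxy(a,r=140): return O+r*np.array([np.cos(a+YAW),np.sin(a+YAW)])
E
python3 - <<'E'
from cell import *; from h import *
R=rv(np.pi/2+YAW)
for n,p,o in[("nest",[*NEST,50],R),("box",[*BOX,46],rv(np.radians(71)))]: print(n,solve_ik(p,o).round(2))
for a in np.linspace(2.04,3.14,4):
    for k in(0,1):
        q=solve_ik([*pinxy(a),97],rv(a+YAW+np.pi/2+k*np.pi)); print("pin",k,None if q is None else q.round(2))
command_gripper(76,20)
movep([*NEST,170],R)
c=camera("wrist"); np.savez("wrist.npz",**c); cv2.imwrite("pics/w1.png",c["color"][...,::-1])
print(movel([*NEST,75],vel=150), movel([*NEST,50],vel=50,until_force=12))
command_gripper(45,25)
s=read_state(); print(s["time"],s["eef_pos"],s["finger_gap"],s["finger_force"],s["wrist_force"])
E
```

```text
nest [-0.35  0.57  0.41  1.97 -0.35  0.67  1.81]
box [-0.01  0.7   0.72  1.9  -0.64  0.78  2.31]
pin 0 [-1.01  0.92  1.25  1.86 -0.98  1.14 -2.11]
pin 1 [-0.62  0.57  0.52  1.84 -0.37  0.83  0.51]
pin 0 [-1.02  0.85  1.25  1.98 -0.95  1.07 -1.68]
pin 1 [-0.54  0.49  0.43  1.95 -0.29  0.76  0.84]
pin 0 [-0.98  0.8   1.25  2.05 -0.93  1.02 -1.23]
pin 1 [-0.49  0.45  0.44  2.03 -0.28  0.73  1.28]
pin 0 [-0.83  0.65  1.09  2.08 -0.77  0.88 -0.91]
pin 1 [-0.47  0.44  0.53  2.06 -0.33  0.72  1.8 ]
False False
5.1167 [549.92487878 -25.43219479  50.19621258] 53.87839085172413 25.00043821753934 [-0.02918968  0.4910592   2.33231134]
```

Run:
```python
from cell import *; from h import *
movel([*NEST,70],vel=60); movel([*NEST,150],vel=200)
s=read_state(); print(s["time"],s["finger_gap"],s["finger_force"],s["wrist_force"])
Rb=rv(np.radians(71))
movep([*BOX,150],Rb); print(read_state()["finger_gap"])
print(movel([*BOX,50],vel=120,until_force=15))
command_gripper(72); pause(.2)
movel([*BOX,190],vel=250)
s=read_state(); print(s["time"],s["eef_pos"],s["finger_gap"])
for n in("top","side"):
    c=camera(n); np.savez(n+"1.npz",**c); 
    W=cloud(c)
t=dict(np.load("top1.npz"));s=dict(np.load("side1.npz"))
im=np.hstack([cv2.resize(t["color"][200:320,240:510],(640,284)),]); i2=cv2.resize(s["color"][180:480,240:530],(290*284//300*1,284))
cv2.imwrite("pics/c3.png",np.vstack([im,cv2.resize(s["color"][190:480:,200:520],(640,300)) if 0 else np.pad(i2,((0,0),(0,640-i2.shape[1]),(0,0)))])[...,::-1])
```

```text
6.15 54.05731353460839 24.99967970419675 [-0.818962   -1.0114679  -1.05159062]
53.910339130392224
False
9.7083 [ 487.66429183 -320.28799122  188.95070334] 71.6314599445925
```

View pics/c3.png

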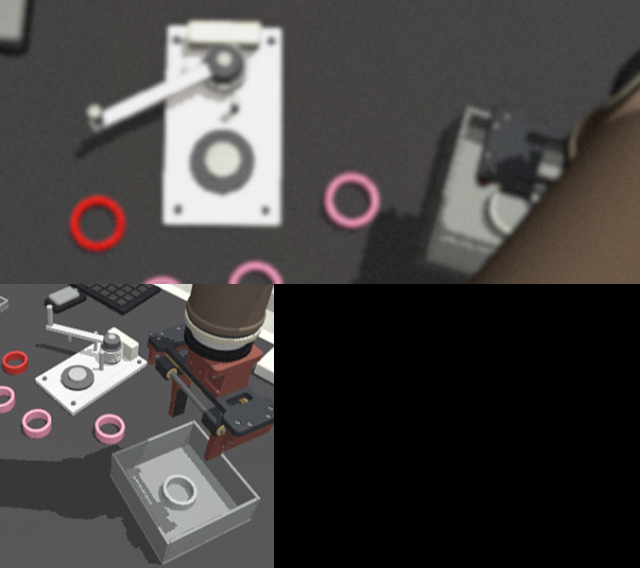

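The ring lies in the box (side crop (179,490)) and the nest is empty (top crop (222,160)). Next is the pin: grasp it, then swing it along the arc.

Run:
```python
from cell import *; from h import *
a0=2.04; o=lambda a: rv(a+YAW+1.5*np.pi)
p=(pinxy(a0)+[586,95])/2
movep([*p,200],o(a0)); command_gripper(45,20)
print(movel([*p,97],vel=120,until_force=12))
command_gripper(5,15)
s=read_state(); print(s["time"],s["eef_pos"],s["finger_gap"],s["finger_force"],s["wrist_force"])
if not 10<s["finger_gap"]<14: raise SystemExit("no pin")
for a in np.linspace(a0,3.02,8)[1:]:
    movel([*pinxy(a),97],o(a),vel=70)
    s=read_state(); print(round(a,2),round(s["time"],1),s["eef_pos"].round(1),round(s["finger_gap"],1),s["wrist_force"].round(1))
```

```text
False
13.6333 [586.89963858  96.596075    97.18201228] 11.649131215189 15.000121593475342 [2.28529857 0.79553678 1.23490091]
2.18 14.1 [570.4  87.8  97.2] 11.3 [ 4.1 -1.3 -2.6]
2.32 14.5 [555.1  76.7  97.2] 11.8 [ 4.8 -1.9 -2.1]
2.46 14.9 [541.3  63.4  97.2] 12.0 [ 6.5 -0.3 -4. ]
2.6 15.3 [529.5  48.4  97.2] 11.9 [ 6.4  0.7 -4.1]
2.74 15.8 [520.   31.8  97.2] 11.2 [ 6.5  2.2 -4.3]
2.88 16.2 [512.7  14.   97.2] 11.5 [ 6.   3.3 -3.5]
3.02 16.6 [508.   -4.6  97.2] 11.5 [ 6.1  5.1 -2. ]
```

Run:
```python
from cell import *; from h import *
o=lambda a: rv(a+YAW+1.5*np.pi)
command_gripper(5,35)
movel([*pinxy(3.10),97],o(3.10),vel=50)
hit=movel([*pinxy(3.24),97],o(3.14),vel=15,until_force=12); pause(.5)
s=read_state(); print(hit,s["time"],s["eef_pos"],s["finger_gap"],s["wrist_force"].round(1))
d=s["eef_pos"][:2]-O; print("a",(np.arctan2(d[1],d[0])-YAW)%(2*np.pi),np.hypot(*d))
c=camera("top");e=camera("side")
cv2.imwrite("pics/c4.png",np.hstack([cv2.resize(c["color"][200:310,280:390],(400,400)),cv2.resize(e["color"][180:320,250:390],(400,400))])[...,::-1])
```

```text
True 18.5167 [506.16932943 -20.87468346  97.07465246] 11.511909945111626 [-0.2  6.5  3.6]
a 3.1210992417473986 138.63133059576967
```

View pics/c4.png

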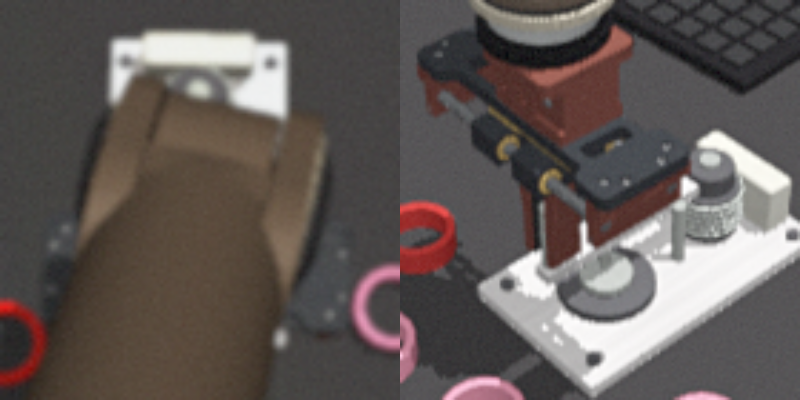

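The side view shows the lever over the nest and near the stop post (675,235), but the 6.5 N reading is only the spring force, so contact isn't proven. I'll push on in 1 mm steps until the force rises clearly.

Run:
```python
from cell import *; from h import *
p=read_state()["eef_pos"].copy(); p[2]=97
t=np.array([np.sin(YAW),-np.cos(YAW),0.])
t=np.array([-.045,-.999,0])
for i in range(1,13):
    movel(p+t*i,vel=15); pause(.2)
    s=read_state(); f=-s["wrist_force"]@t
    print(i,round(s["time"],1),s["eef_pos"].round(2),s["wrist_force"].round(1),round(s["finger_gap"],2),round(s["finger_force"],1))
    if f>22: break
```

```text
1 19.1 [506.3  -18.9   97.06] [0.1 6.3 3.8] 11.36 35.0
2 19.6 [506.26 -19.95  97.08] [0.5 7.  4.3] 11.15 35.0
3 20.0 [506.16 -20.82  97.05] [-0.6  6.9  4.5] 11.5 35.0
4 20.5 [506.13 -21.71  97.06] [0.6 7.  3.8] 10.99 35.0
5 20.9 [506.1  -22.12  97.08] [0.6 8.5 3.3] 11.31 35.0
6 21.4 [506.09 -22.36  97.06] [ 0.7 11.1  4. ] 11.2 35.0
7 21.8 [506.09 -22.56  97.05] [-0.9 13.7  4.5] 11.72 35.0
8 22.3 [506.05 -22.78  97.04] [-0.4 16.2  4.3] 11.33 35.1
9 22.7 [506.06 -22.98  97.04] [ 0.6 18.   4.6] 11.53 35.1
10 23.2 [506.07 -23.2   97.06] [ 0.4 20.9  4.9] 11.35 35.1
11 23.6 [506.05 -23.37  97.04] [-0.4 23.7  4.6] 11.67 35.1
```

The force rises by about 2.6 N per mm with almost no motion past y = -22, which is where the geometry puts the stop. I'll check that it holds steadily, then hand in.

Run:
```python
from cell import *
pause(1); s=read_state(); print(s["time"],s["eef_pos"],s["wrist_force"],s["finger_gap"])
if s["wrist_force"][1]>18: print(hand_in())
```

```text
24.6083 [506.04030759 -23.43022139  97.04224633] [ 0.133845   23.07609977  4.02355253] 11.51072747092543
the job is handed in; nothing more can be done
None
```

The reject ring is in the deep box, and the arm is holding the lever hard against its stop with about 23 N; I handed the job in at 24.6 s.

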